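# Run the fingertips along a flow rail to check its wheels

## Robot

A 6-joint arm with a two-finger parallel gripper is mounted at the origin on the work surface. World frame = base frame: x ahead of the robot, y to its left, z up, the work surface at z = 0. Lengths are in mm, angles in rad, forces in N, time in s.
With the tool pointing down it reaches from about 350 to 775 mm from the base axis. Payload 7.3 kg.
Tool frame: the origin (TCP) lies at the very end of the fingers, on their centre line; the grasp point (between the pads) lies 19 mm behind it; z points along the fingers, x is the direction in which the jaws open and shut, and the axes are right-handed (so a half turn about z gives the same grasp; the last joint's range is limited). The gripper opens to 92 mm and grips with 3 to 60 N. Pads are 19 mm wide; open, the fingers measure 130 mm over their backs; the gripper's body (75 mm by 190 mm) begins 47 mm behind the grasp point.
Start: joints at [0.955, 0.342, 1.524, -0, 1.275, -0.146], TCP at [237.661, 468.147, 226.741] pointing down, gripper open.
Joint ranges: [-2.53, 2.53], [-0.77, 2.02], [0.04, 2.7], [-1, 4.14], [0.28, 2.66], [-3.11, 3.11]. Speed limits (rad/s): [2.57, 2.57, 3.14, 3.14, 3.14, 3.14].

## Interface

Orientations are given as a unit quaternion [x, y, z, w].
In Python, from cell import ctrl gives the robot as it stands. The module is installed in compiled form; this text tells all that it offers.
- The arm moves only by the shell command python3 -m pendant 'ROWS' [FORCE]. ROWS is JSON, a list of rows, each a list of 3 entries, a list of its own where there are three numbers: the closure, from -1 (fully open) to 1 (shut), then the shift along the tool's x, y, z each as a share of 0.3 m, from -1 to 1, then the turn, a rotation vector about the tool's x, y, z each as a share of pi/4 rad, from -1 to 1. A call has 1 to 5 rows; each row shifts and turns the pose as measured when the row begins, along the tool's axes as they then stand; what a row does not reach is not made up. A row lasts 1/10 s, in which the tool goes at most 50 mm and 8.59 degrees, less where a joint would pass 70% of its speed; a pose out of reach is approached as far as the arm can. A call with a number of a shift or a turn outside -1 to 1 is refused whole. A call with a gripper value outside its range is refused whole. The fingers move at their own pace and stop on an object; FORCE is the grip in N (left out, the last holds). Time passes only in rows, so rows that do not move let the fingers close. It gives the time, the measured TCP pose, the force and the opening at its end, in the units of the state.
- ctrl.get_obs(): the state, without advancing time (a new reading comes with each control period).
- ctrl.camera(name): name is "scene" or "top" or "wrist"; returns a dict with "image" (480x640x3 uint8, red, green, blue), "range_z" (480x640 float32, mm along the optical axis (not along the pixel's ray), 0 where there is no reading), "fx", "fy", "cx", "cy" (pixels), "camera_from_world" (4x4, takes a point from world to camera coordinates); the wrist camera has in their place "tool_from_camera" (4x4, takes a point from camera to tool coordinates, whose origin is the TCP and whose axes are the tool frame's). Camera axes: x right, y down, z forward; pixel columns grow to the right and rows downward; lengths in mm; the calibration is good to about 2 mm. A picture is of the moment at which its call begins: read the wrist's pose just before it.
- ctrl.close_job(): hands the job in, once; it reports no verdict.
The state is a dict: "time_s": time; "joint_positions": joint angles; "joint_velocities": joint speeds; "joint_torque": joint torques, N m; "tcp_pos": TCP position; "eef_rot": TCP orientation; "force": force on the tool from outside, world axes, zero at the start; "moment": the same for the moment, N m; "width": finger opening in mm.
Only numpy, scipy, OpenCV 4.12 (cv2) and the standard library are available. Lean on these libraries where they do the work, as an engineer would, in place of code of your own. Each camera call takes 0.05 s, during which the arm holds its last target.

## Task

Check that the wheels of the flow rail on the bench run freely: starting at its open loading end, run your fingertips lightly along the tops of all seven wheels towards the turned-up end stop, the way the goods travel, so that each wheel visibly turns that way. Do not press hard, do not turn wheels backwards, and do not lift the rail or push it out of place; leave everything else on the bench alone.

Things in the scene. Friction and masses are not known exactly. Their poses are not given: they have to be found in the camera images.
- rail: Loose flow rail on the bench: open-topped sheet-metal channel 280 mm long, 40 mm wide, 28 mm high, 0.6 kg, with seven grey plastic wheels 10 mm proud. One end (end stop) is turned up to 62 mm above the bench; the other (loading end) is open, with a flat tongue 28 x 24 mm. Origin: on the bench under the middle wheel. x axis: level along the row towards the end stop; z up. Lies at any angle.
- load_top (a point): Highest point (middle of the width) of the first wheel, the one nearest the open loading end; 38 mm above the bench, at rail x = -114 mm.
- stop_top (a point): Highest point (middle of the width) of the last wheel, the one nearest the end stop; 38 mm above the bench, at rail x = +114 mm. The end stop's inner face is 25 mm beyond it and rises 24 mm higher.
- wheel1 (a joint): Turn of wheel 1 of 7, counted from the loading end (rail x = -114 mm). Wheels: 32 mm diameter, 30 mm wide, 38 mm apart, axles 22 mm above the bench. Radians, 0 at the start, no stops; grows as the wheel's top moves towards the end stop. Turns freely (0.1 N at the rim), stops soon when let go; hard.
- wheel2 (a joint): Turn of wheel 2 of 7, counted from the loading end (rail x = -76 mm). Wheels: 32 mm diameter, 30 mm wide, 38 mm apart, axles 22 mm above the bench. Radians, 0 at the start, no stops; grows as the wheel's top moves towards the end stop. Turns freely (0.1 N at the rim), stops soon when let go; hard.
- wheel3 (a joint): Turn of wheel 3 of 7, counted from the loading end (rail x = -38 mm). Wheels: 32 mm diameter, 30 mm wide, 38 mm apart, axles 22 mm above the bench. Radians, 0 at the start, no stops; grows as the wheel's top moves towards the end stop. Turns freely (0.1 N at the rim), stops soon when let go; hard.
- wheel4 (a joint): Turn of wheel 4 of 7, counted from the loading end (rail x = +0 mm). Wheels: 32 mm diameter, 30 mm wide, 38 mm apart, axles 22 mm above the bench. Radians, 0 at the start, no stops; grows as the wheel's top moves towards the end stop. Turns freely (0.1 N at the rim), stops soon when let go; hard.
- wheel5 (a joint): Turn of wheel 5 of 7, counted from the loading end (rail x = +38 mm). Wheels: 32 mm diameter, 30 mm wide, 38 mm apart, axles 22 mm above the bench. Radians, 0 at the start, no stops; grows as the wheel's top moves towards the end stop. Turns freely (0.1 N at the rim), stops soon when let go; hard.
- wheel6 (a joint): Turn of wheel 6 of 7, counted from the loading end (rail x = +76 mm). Wheels: 32 mm diameter, 30 mm wide, 38 mm apart, axles 22 mm above the bench. Radians, 0 at the start, no stops; grows as the wheel's top moves towards the end stop. Turns freely (0.1 N at the rim), stops soon when let go; hard.
- wheel7 (a joint): Turn of wheel 7 of 7, counted from the loading end (rail x = +114 mm). Wheels: 32 mm diameter, 30 mm wide, 38 mm apart, axles 22 mm above the bench. Radians, 0 at the start, no stops; grows as the wheel's top moves towards the end stop. Turns freely (0.1 N at the rim), stops soon when let go; hard.
- spare_wheel: Bystander: a loose spare wheel, 32 mm in diameter and 30 mm high, standing on its flat side beside the rail. Origin: centre of its underside.
- stock_bin: Bystander: open-fronted yellow plastic stock bin, 170 x 105 x 80 mm. Origin: centre of its underside.
- carton: Bystander: small closed cardboard carton, 160 x 120 x 90 mm. Origin: centre of its underside.
- screwdriver: Bystander: screwdriver with a black handle, 200 mm long, lying beside the rail. Origin: under the middle of its length.

How it is judged (in metres and radians):
On the way, in this order (a step that is already met when the one before it is completed fails the run):
1. the first wheel, at the loading end, has been turned towards the end stop (value of joint wheel1 above 0.5 rad).
2. then the middle wheel (value of joint wheel4 above 0.5 rad).
3. then the last wheel, by the end stop (value of joint wheel7 above 0.5 rad).
At the end, for the whole second after the job is handed in: Each of the seven wheels stands more than 0.5 rad (29 degrees) on from its start in the direction of travel; the rail lies at rest flat on the bench, both ends within 20 mm of where they were; the bystanders are within 20 mm of where they were (value of joint each of wheel1, wheel2, wheel3, wheel4, wheel5, wheel6, wheel7 above 0.5 rad and distance of each of load_top, stop_top, spare_wheel, stock_bin, carton, screwdriver from where it was at the start of the episode below 0.02 m and angle between rail's own z axis and vertical below 0.05 rad and linear speed of rail below 0.01 m/s); the robot touches nothing.
It fails at once if pressed hard: more than 25 N between the robot and the rail or its wheels (contact force between any of the fingers, the arm and rail above 25 N).
It fails at once if a wheel turned backwards by more than 0.5 rad (29 degrees) (value of joint any of wheel1, wheel2, wheel3, wheel4, wheel5, wheel6, wheel7 below -0.5 rad).
It fails at once if the rail lifted or tipped (10 mm or 0.2 rad) or pushed more than 20 mm out of place (height (world z) of rail above 0.01 m or angle between rail's own z axis and vertical above 0.2 rad or distance of any of load_top, stop_top from where it was at the start of the episode above 0.02 m).
It fails at once if a bystander moved more than 20 mm (distance of any of spare_wheel, stock_bin, carton, screwdriver from where it was at the start of the episode above 0.02 m).
It also fails if it takes over 42 s, if anything falls off the work surface, if the arm or the gripper's body presses on something with over 40 N, if the wrist force passes 120 N, or if a joint passes its speed limit or range.

## Working session

There is one attempt and no reset: what is moved stays moved. The work goes in short steps, Python scripts to look and compute and a shell command to move; the robot and the scene stay as the last step left them, time stands still between calls to the robot, and variables do not carry over. Pictures are saved under pics/ and viewed, and the job is handed in when it is done.

```bash
mkdir -p pics; python3 - <<'E'
from cell import ctrl
import cv2,numpy as np
o=ctrl.get_obs();print(o)
for n in("top","scene"):
    c=ctrl.camera(n);cv2.imwrite(f"pics/{n}0.png",c["image"][:,:,::-1]);np.savez(f"{n}0.npz",**{k:v for k,v in c.items()})
    print(n,c["fx"],c["cx"],c["cy"],np.round(c["camera_from_world"],3))
E
```

```text
{'time_s': 0.0, 'joint_positions': array([ 9.55016959e-01,  3.42700618e-01,  1.52501971e+00,  1.69858087e-05,
        1.27541008e+00, -1.45986464e-01]), 'joint_velocities': array([-8.60427272e-05,  9.45545507e-04, -2.10399599e-04, -1.82602723e-03,
       -1.09749467e-03,  9.05096034e-04]), 'joint_torque': array([ 2.37043561e-03, -4.31246209e+01, -2.44228417e+01,  7.20440643e-02,
        5.58807410e-02, -1.31952056e-04]), 'tcp_pos': array([237.39713728, 467.7985092 , 226.05550235]), 'eef_rot': array([ 8.52263221e-01,  5.23112618e-01, -7.10022001e-04,  2.95142417e-04]), 'force': array([ 0.59400349, -0.23672673, -0.01206931]), 'moment': array([-0.01802194, -0.02282482,  0.07478827]), 'width': 91.82372908068254}
top 591.4097177577027 326.3547060714548 241.85004391816244 [[ 1.500000e-02 -1.000000e+00  5.000000e-03  9.147000e+00]
 [-9.750000e-01 -1.600000e-02 -2.210000e-01  5.946060e+02]
 [ 2.210000e-01 -1.000000e-03 -9.750000e-01  1.303848e+03]
 [ 0.000000e+00  0.000000e+00  0.000000e+00  1.000000e+00]]
scene 483.17512308012596 316.91722570853346 244.13428876496425 [[ 2.500000e-01  9.680000e-01  1.100000e-02 -1.331850e+02]
 [ 7.140000e-01 -1.760000e-01 -6.770000e-01 -3.762610e+02]
 [-6.540000e-01  1.770000e-01 -7.360000e-01  1.422657e+03]
 [ 0.000000e+00  0.000000e+00  0.000000e+00  1.000000e+00]]
```

View pics/top0.png

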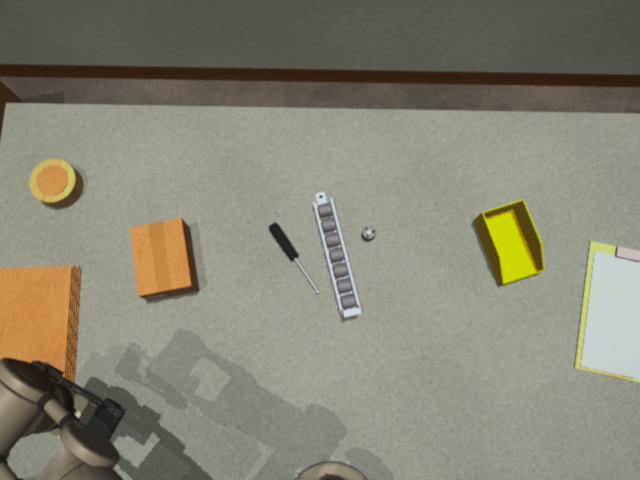

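View pics/scene0.png

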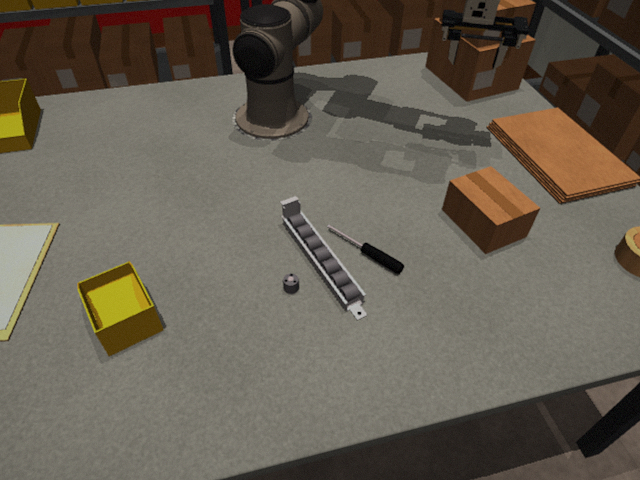

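The top view shows the rail running from its tongue at about (320,198) to the end stop at about (350,312). The screwdriver is on the left at about (295,258) and the spare wheel on the right at (369,233). I'll enlarge the crop to measure.

```bash
python3 - <<'E'
import cv2
im=cv2.imread("pics/top0.png")[185:325,255:385]
cv2.imwrite("pics/crop0.png",cv2.resize(im,None,fx=4.2,fy=4.2,interpolation=cv2.INTER_CUBIC))
E
```

```text
(no output)
```

View pics/crop0.png

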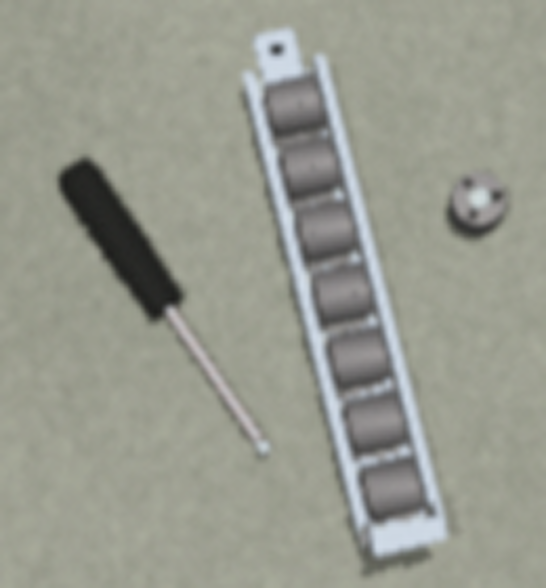

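```bash
cat > h.py <<'E'
import numpy as np
def ray(d,u,v,z):
    M=d["camera_from_world"];R=M[:3,:3];t=M[:3,3]
    r=R.T@np.array([(u-d["cx"])/d["fx"],(v-d["cy"])/d["fy"],1]);o=-R.T@t
    return o+r*(z-o[2])/r[2]
def cloud(d):
    M=d["camera_from_world"];Z=d["range_z"];v,u=np.mgrid[:480,:640]
    P=np.stack([(u-d["cx"])/d["fx"]*Z,(v-d["cy"])/d["fy"]*Z,Z],-1)
    return (P-M[:3,3])@M[:3,:3]
E
python3 - <<'E'
from h import *
d=np.load("top0.npz")
print(np.round(-d["camera_from_world"][:3,:3].T@d["camera_from_world"][:3,3]))
a=ray(d,255+297/4.2,185+104/4.2,36);b=ray(d,255+393/4.2,185+488/4.2,36);print(a,b,np.linalg.norm(a-b))
for n in("top0","scene0"):
    C=cloud(np.load(n+".npz"));m=(C[...,2]>24)&(C[...,2]<80)&(C[...,0]>330)&(C[...,0]<720)&(abs(C[...,1]+15)<75)&(np.load(n+".npz")["range_z"]>0)
    P=C[m];Q=P[P[:,2]<42]
    c=Q[:,:2].mean(0);w=np.linalg.svd(Q[:,:2]-c,full_matrices=False)[2][0]
    if w[0]>0:w=-w
    s=(P[:,:2]-c)@w;l=(P[:,:2]-c)@np.array([-w[1],w[0]])
    print(n,len(P),c,w,np.degrees(np.arctan2(w[1],w[0])),s.min(),s.max(),l.min(),l.max())
    for k in range(int(s.min()),int(s.max())+1,6):
        q=(s>=k)&(s<k+6)&(abs(l)<12)
        if q.any():print(k,q.sum(),np.round(P[q,2].max(),1),end="; ")
    # symmetric lateral center of side walls
    g=P[:,2]>44;print("stop",P[g].mean(0) if g.any() else None,g.sum(), P[:,2].max())
    B=C[(abs(C[...,0]-500)<150)&(abs(C[...,1]-120)<20)];print("bench z",np.median(B[:,2]))
E
```

```text
[ 291.   20. 1403.]
[680.22410764  21.36394749  36.        ] [461.14664419 -35.05638118  36.        ] 226.22596773684702
top0 1988 [575.08223262  -9.55012107] [-0.97639996 -0.21597019] -167.5275478526938 -137.55356742859658 151.3995446481823 -72.91360130166433 92.69578719839417
-137 3 34.3; -131 12 39.0; -125 20 39.8; -119 19 47.4; -113 24 43.5; -107 25 41.3; -101 16 36.6; -95 10 36.5; -89 20 40.6; -83 19 42.1; -77 25 43.1; -71 23 42.8; -65 23 39.9; -59 3 31.6; -53 16 37.5; -47 19 42.7; -41 22 44.3; -35 25 44.4; -29 30 45.0; -23 2 27.1; -17 10 34.1; -11 23 41.8; -5 22 45.0; 1 27 42.5; 7 26 43.8; 13 14 37.3; 19 8 34.6; 25 23 42.0; 31 26 43.6; 37 23 43.1; 43 29 41.5; 49 23 40.9; 55 2 30.4; 61 25 40.0; 67 23 41.5; 73 25 44.9; 79 28 46.4; 85 29 42.1; 91 2 28.1; 97 17 36.5; 103 24 42.4; 109 30 47.0; 115 28 46.6; 121 27 41.0; 127 11 32.9; 133 5 67.9; 139 28 71.9; 145 28 67.4; 151 3 67.0; stop [447.95132339 -37.72986226  60.84601009] 130 71.90733061223175
bench z 1.9577251151289858
scene0 2292 [586.6869152   -9.40885771] [-0.97357341 -0.22837427] -166.79862306034022 -129.92130047439215 161.74766482297645 -34.16465544843751 91.50675681984144
-129 8 28.8; -123 33 35.5; -117 39 38.2; -111 34 39.4; -105 31 38.6; -99 15 35.5; -93 7 29.0; -87 23 32.7; -81 43 36.6; -75 36 38.6; -69 29 39.5; -63 19 37.3; -57 6 32.1; -51 7 28.8; -45 43 35.1; -39 36 39.8; -33 30 38.5; -27 18 37.3; -21 10 33.8; -15 2 27.0; -9 37 36.6; -3 34 38.3; 3 27 39.1; 9 24 38.0; 15 11 34.6; 21 3 27.0; 27 20 35.3; 33 38 36.4; 39 27 38.2; 45 23 38.1; 51 16 37.6; 57 2 30.6; 63 8 29.0; 69 39 36.6; 75 32 38.4; 81 29 38.6; 87 16 36.8; 93 4 33.7; 99 1 30.2; 105 32 33.7; 111 36 38.6; 117 24 37.8; 123 19 38.2; 129 9 35.1; 135 1 29.7; 141 41 62.8; 147 84 62.8; 153 24 64.1; 159 3 60.2; stop [440.64414478 -40.66466429  55.50649807] 176 64.08143196251874
bench z -0.8086491057903802
```

The first wheel is at about (680,21) and the last at about (461,-35), so travel heads about -165.6°. I'll first turn the tool so its y axis lies along the rail, and close the fingers.

```bash
cat >> h.py <<'E'
from scipy.spatial.transform import Rotation as Rn
def go(p,heading=None):
    from cell import ctrl
    o=ctrl.get_obs();R=Rn.from_quat(o["eef_rot"]).as_matrix();d=np.array(p)-o["tcp_pos"]
    s=R.T@d/300
    print("t",round(o["time_s"],2),"tcp",np.round(o["tcp_pos"],1),"d",np.round(d,1),"share",np.round(s,4),"F",np.round(o["force"],2),"w",round(o["width"],1))
    if heading is not None:
        a=np.radians(heading);y=np.array([np.cos(a),np.sin(a),0]);z=np.array([0,0,-1.]);x=np.cross(y,z)
        print("turn share",np.round(Rn.from_matrix(R.T@np.stack([x,y,z],1)).as_rotvec()/(np.pi/4),4))
E
python3 -m pendant '[[1,[0,0,0],[0,0,-0.184]],[1,[0,0,0],[0,0,-0.184]],[1,[0,0,0],[0,0,-0.184]],[1,[0,0,0],[0,0,-0.184]],[1,[0,0,0],[0,0,-0.184]]]' 5
python3 -c "
from h import *
go([600,0,226],14.4)"
```

```text
time_s: 0.6
tcp_pos: [236.6, 466.7, 223.9]
eef_rot: [0.603, 0.798, -0.003, 0.0]
force: [0.1, 0.3, -0.7]
width: 56.5
t 0.6 tcp [236.6 466.7 223.9] d [ 363.4 -466.7    2.1] share [-1.8278  0.7393 -0.0033] F [ 0.06  0.32 -0.71] w 56.5
turn share [-0.0064  0.0052  0.0328]
```

```bash

python3 -m pendant '[[1,[-0.154,0.0625,-0.002],[0,0,0.03]],[1,[-0.154,0.0625,-0.002],[0,0,0]],[1,[-0.154,0.0625,-0.002],[0,0,0]],[1,[-0.154,0.0625,-0.002],[0,0,0]],[1,[-0.154,0.0625,-0.002],[0,0,0]]]'
python3 -c "
from h import *
go([600,0,226],14.4)"
```

```text
time_s: 1.1
tcp_pos: [386.0, 268.3, 225.1]
eef_rot: [0.605, 0.796, -0.004, -0.001]
force: [0.2, 0.8, 0.2]
width: 16.4
t 1.1 tcp [386.  268.3 225.1] d [ 214.  -268.3    0.9] share [-1.0524  0.4488 -0.0029] F [0.23 0.81 0.15] w 16.4
turn share [-0.0104  0.0049  0.0239]
```

```bash

python3 -m pendant '[[1,[-0.153,0.065,-0.002],[-0.01,0.005,0.03]],[1,[-0.153,0.065,-0.002],[0,0,0]],[1,[-0.153,0.065,-0.002],[0,0,0]],[1,[-0.153,0.065,-0.002],[0,0,0]],[1,[-0.153,0.065,-0.002],[0,0,0]]]'
python3 -c "
from h import *
go([600,0,226],14.4)"
```

```text
time_s: 1.6
tcp_pos: [535.7, 67.9, 227.0]
eef_rot: [0.615, 0.788, -0.0, -0.001]
force: [0.0, -0.2, 0.3]
width: 0.6
t 1.6 tcp [535.7  67.9 227. ] d [ 64.3 -67.9  -1. ] share [-0.2715  0.153   0.0027] F [ 0.03 -0.18  0.26] w 0.6
turn share [-0.0025 -0.0013 -0.0078]
```

```bash

python3 -m pendant '[[1,[-0.13,0.055,-0.04],[0,0,0]],[1,[-0.13,0.055,-0.04],[0,0,0]],[1,[0,0,-0.001],[0,0,0]]]'
python3 - <<'E'
from h import *
from cell import ctrl
import cv2
go([600,0,226],14.4)
o=ctrl.get_obs();c=ctrl.camera("wrist");cv2.imwrite("pics/w1.png",c["image"][:,:,::-1])
np.savez("w1.npz",p=o["tcp_pos"],q=o["eef_rot"],**c)
print(np.round(c["tool_from_camera"],3),c["fx"])
E
```

```text
time_s: 1.9
tcp_pos: [590.0, -8.6, 249.3]
eef_rot: [0.618, 0.786, -0.002, -0.002]
force: [-0.3, 1.2, -0.5]
width: 0.4
t 1.9 tcp [590.   -8.6 249.3] d [ 10.    8.6 -23.3] share [0.0198 0.0396 0.0774] F [-0.26  1.23 -0.54] w 0.4
turn share [-0.0065 -0.0009 -0.0158]
[[ 1.00000e+00  1.00000e-03 -1.00000e-03  1.58000e-01]
 [-1.00000e-03  9.69000e-01  2.48000e-01 -6.75510e+01]
 [ 1.00000e-03 -2.48000e-01  9.69000e-01 -1.58906e+02]
 [ 0.00000e+00  0.00000e+00  0.00000e+00  1.00000e+00]] 378.8650971464258
```

View pics/w1.png

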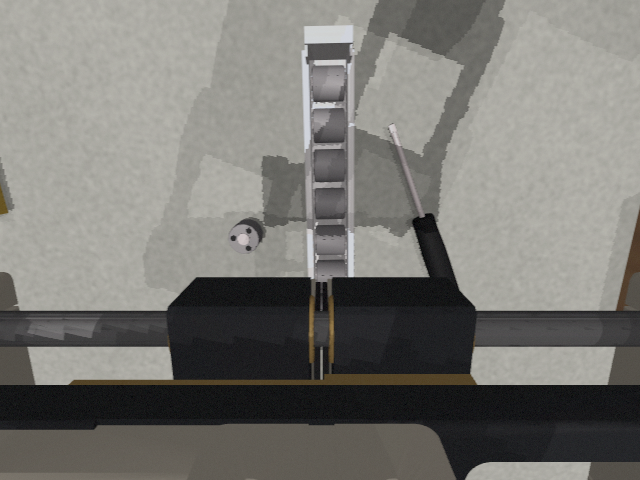

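The wrist view shows wheels 7 to 2 at (328,83), (328,125), (330,165), (330,203), (330,240) and the end stop at (329,35). The rail is nearly aligned with the tool's y axis.

```bash
python3 - <<'E'
from h import *
d=np.load("w1.npz");R=Rn.from_quat(d["q"]).as_matrix();T=d["tool_from_camera"]
Z=d["range_z"];v,u=np.mgrid[:480,:640]
P=np.stack([(u-d["cx"])/d["fx"]*Z,(v-d["cy"])/d["fy"]*Z,Z],-1)
W=(P@T[:3,:3].T+T[:3,3])@R.T+d["p"]
m=np.zeros((480,640),bool);m[20:278,290:365]=1;m&=(Z>0)&(W[...,2]>25)&(W[...,2]<80)
Q=W[m]
for a in (-165.6,-166.0,):
    pass
# lateral fit: edges of channel (z>25) 
best=None
c=np.array([570.,-7.])
for h in np.arange(-168,-163,0.1):
    w=np.array([np.cos(np.radians(h)),np.sin(np.radians(h))]);n=np.array([-w[1],w[0]])
    q=Q[Q[:,2]<45];l=(q[:,:2]-c)@n;wd=np.percentile(l,99)-np.percentile(l,1)
    if best is None or wd<best[0]:best=(wd,h,(np.percentile(l,99)+np.percentile(l,1))/2)
print(best)
h=best[1];w=np.array([np.cos(np.radians(h)),np.sin(np.radians(h))]);n=np.array([-w[1],w[0]])
s=(Q[:,:2]-c)@w;l=(Q[:,:2]-c)@n-best[2]
k=abs(l)<10
for i in range(-110,150,3):
    q=k&(s>=i)&(s<i+3)
    if q.any():print(i,round(float(np.median(Q[q,2])),1),end="; ")
print()
for uv in [(328,83),(328,125),(330,165),(330,203),(330,240)]:
    r=R@(T[:3,:3]@np.array([(uv[0]-d["cx"])/d["fx"],(uv[1]-d["cy"])/d["fy"],1]));o=R@T[:3,3]+d["p"];print(np.round(o+r*(37-o[2])/r[2],1))
B=W[100:250,420:600];print("bench",np.median(B[...,2]))
g=Q[:,2]>50;print("stop s",np.percentile(s[g],[1,50,99]),Q[:,2].max())
E
```

```text
(np.float64(46.84601790803123), np.float64(-165.10000000000016), np.float64(-2.4916766056919784))
-80 38.5; -77 37.4; -74 36.1; -71 34.0; -68 29.3; -65 26.5; -59 30.9; -56 33.7; -53 36.1; -50 37.5; -47 38.3; -44 38.5; -41 38.4; -38 37.2; -35 35.6; -32 33.1; -29 28.7; -20 31.4; -17 34.7; -14 36.5; -11 38.0; -8 38.6; -5 38.3; -2 38.2; 1 36.6; 4 35.0; 7 31.3; 10 27.2; 16 26.4; 19 31.7; 22 35.3; 25 36.7; 28 38.3; 31 38.5; 34 38.3; 37 37.8; 40 36.1; 43 34.0; 46 29.9; 55 29.2; 58 33.0; 61 35.9; 64 37.5; 67 38.6; 70 38.4; 73 38.6; 76 37.1; 79 35.6; 82 32.5; 85 29.6; 91 26.0; 94 30.5; 97 34.5; 100 36.6; 103 37.9; 106 38.6; 109 38.3; 112 38.2; 115 36.8; 118 34.8; 121 31.7; 124 26.7; 133 49.6; 136 63.0; 139 63.0; 142 62.9; 145 63.0; 
[465.6 -32.3  37. ]
[501.2 -23.4  37. ]
[536.3 -12.7  37. ]
[571.8  -3.8  37. ]
[608.    5.2  37. ]
bench 0.8229281483757376
stop s [125.47751724 138.70078178 147.1446217 ] 65.56359053388047
```

Line fit: the heading is -165.1°, with wheel 1 at (685,26), wheel 4 at (575,-3) and wheel 7 at (464.5,-32.5), tops near z 38. I'll move above the loading end.

```bash
python3 -c "
from h import *
go([709.5,32.7,80],14.9)"
```

```text
t 1.95 tcp [588.4  -6.5 248.5] d [ 121.1   39.2 -168.5] share [0.0295 0.4271 0.5589] F [ 0.89  0.12 -0.8 ] w 0.8
turn share [-0.009  -0.0035 -0.0257]
```

```bash

python3 -m pendant '[[1,[0.007,0.1,0.125],[-0.009,-0.0035,-0.026]],[1,[0.007,0.1,0.125],[0,0,0]],[1,[0.007,0.1,0.125],[0,0,0]],[1,[0.007,0.1,0.125],[0,0,0]],[1,[0,0,0],[0,0,0]]]'
python3 -c "
from h import *
go([709.5,32.7,50],14.9)"
```

```text
time_s: 2.45
tcp_pos: [701.6, 38.1, 90.4]
eef_rot: [0.609, 0.794, -0.001, -0.003]
force: [-1.9, 0.2, -0.9]
width: 0.4
t 2.45 tcp [701.6  38.1  90.4] d [  7.9  -5.4 -40.4] share [-0.0246  0.0213  0.1346] F [-1.94  0.16 -0.9 ] w 0.4
turn share [-0.0062 -0.0037  0.003 ]
```

```bash

python3 -m pendant '[[1,[-0.012,0.01,0.065],[-0.006,-0.0037,0]],[1,[-0.012,0.01,0.065],[0,0,0]],[1,[0,0,0],[0,0,0]]]'
python3 -c "
from h import *
go([701.8,30.6,40],14.9)"
```

```text
time_s: 2.75
tcp_pos: [707.0, 36.5, 49.1]
eef_rot: [0.607, 0.795, -0.001, -0.002]
force: [0.1, -0.7, -0.1]
width: 0.7
t 2.75 tcp [707.   36.5  49.1] d [-5.2 -5.9 -9.1] share [-0.0145 -0.0217  0.0304] F [ 0.12 -0.66 -0.08] w 0.7
turn share [-0.0049 -0.0021  0.0082]
```

```bash

python3 -m pendant '[[1,[-0.014,-0.02,0.022],[-0.005,-0.002,0.008]],[1,[-0.005,-0.005,0],[0,0,0]],[1,[0,0,0],[0,0,0]]]'
python3 -c "
from h import *
go([695,28.8,40],14.9)"
```

```text
time_s: 3.05
tcp_pos: [701.4, 29.7, 47.2]
eef_rot: [0.609, 0.793, 0.002, 0.002]
force: [0.0, -0.0, -0.7]
width: 0.7
t 3.05 tcp [701.4  29.7  47.2] d [-6.4 -0.9 -7.2] share [ 0.0027 -0.0216  0.024 ] F [ 0.05 -0.01 -0.67] w 0.7
turn share [0.0059 0.0013 0.0009]
```

```bash

python3 -m pendant '[[1,[0,0,0.024],[0.006,0,0]],[1,[0,0,0],[0,0,0]]]'
python3 -c "
from h import *
go([695,28.8,40],14.9)"
python3 -m pendant '[[1,[0,0,0],[0,0,0]]]'
```

```text
time_s: 3.25
tcp_pos: [702.5, 29.8, 42.6]
eef_rot: [0.609, 0.793, 0.001, 0.002]
force: [-0.7, 0.0, -0.4]
width: 0.7
t 3.25 tcp [702.5  29.8  42.6] d [-7.5 -1.  -2.6] share [ 0.0032 -0.0251  0.0085] F [-0.73  0.03 -0.42] w 0.7
turn share [0.0042 0.0027 0.0009]
time_s: 3.35
tcp_pos: [703.0, 29.9, 43.2]
eef_rot: [0.609, 0.793, 0.001, 0.002]
force: [-0.5, -0.2, -0.4]
width: 0.5
```

```bash

python3 -m pendant '[[1,[0,-0.02,0.006],[0.004,0.002,0]],[1,[0,-0.02,0.005],[0,0,0]]]'
python3 -m pendant '[[1,[0,-0.003,0.004],[0,0,0]]]'
python3 -m pendant '[[1,[0,0,0],[0,0,0]]]'
```

```text
time_s: 3.55
tcp_pos: [691.5, 27.0, 40.1]
eef_rot: [0.609, 0.793, 0.001, 0.001]
force: [0.9, -0.2, -0.4]
width: 0.5
time_s: 3.65
tcp_pos: [689.7, 26.6, 38.7]
eef_rot: [0.609, 0.793, 0.0, 0.001]
force: [-0.2, -0.3, -0.8]
width: 0.8
time_s: 3.75
tcp_pos: [689.3, 26.5, 38.5]
eef_rot: [0.609, 0.793, 0.0, 0.001]
force: [-0.1, 0.6, 0.5]
width: 0.5
```

```bash

python3 -m pendant '[[1,[0,0,0.003],[0,0,0]]]'
python3 -m pendant '[[1,[0,0,0.002],[0,0,0]]]'
python3 -m pendant '[[1,[0,0,0],[0,0,0]]]'
```

```text
time_s: 3.85
tcp_pos: [689.5, 26.4, 38.1]
eef_rot: [0.609, 0.793, 0.0, 0.001]
force: [-0.7, 0.8, 7.0]
width: 0.4
time_s: 3.95
tcp_pos: [690.1, 26.6, 38.2]
eef_rot: [0.609, 0.793, 0.001, 0.001]
force: [-0.3, 0.5, 4.0]
width: 0.6
time_s: 4.05
tcp_pos: [690.3, 26.7, 38.4]
eef_rot: [0.609, 0.793, 0.001, 0.002]
force: [0.3, 0.3, 1.0]
width: 0.4
```

Contact is at z≈38 and a small downward command gives only a few newtons. I'll start the sweep lightly.

```bash

python3 -m pendant '[[1,[0,-0.02,0.002],[0,0,0]],[1,[0,-0.02,0.002],[0,0,0]]]'
python3 -m pendant '[[1,[0,-0.02,0.001],[0,0,0]]]'
python3 -c "
from h import *
go([670,22.1,38],14.9)"
```

```text
time_s: 4.25
tcp_pos: [679.5, 23.7, 38.0]
eef_rot: [0.609, 0.793, 0.002, 0.003]
force: [0.2, 1.0, 5.9]
width: 0.7
time_s: 4.35
tcp_pos: [673.5, 22.1, 38.0]
eef_rot: [0.609, 0.793, 0.002, 0.003]
force: [0.2, -0.4, 1.0]
width: 0.8
t 4.35 tcp [673.5  22.1  38. ] d [-3.5 -0.  -0. ] share [ 0.0029 -0.0114 -0.    ] F [ 0.19 -0.35  1.04] w 0.8
turn share [0.0095 0.0026 0.0018]
```

```bash

python3 -m pendant '[[1,[0.001,-0.02,0],[0.009,0.002,0]],[1,[0,-0.02,0],[0,0,0]],[1,[0,-0.02,0.001],[0,0,0]]]'
python3 -c "
from h import *
go([646,15.8,37.8],14.9)"
```

```text
time_s: 4.65
tcp_pos: [654.7, 17.4, 38.1]
eef_rot: [0.609, 0.793, 0.0, 0.0]
force: [0.3, 1.9, 6.9]
width: 0.3
t 4.65 tcp [654.7  17.4  38.1] d [-8.7 -1.6 -0.3] share [ 0.0022 -0.0295  0.0008] F [0.27 1.87 6.91] w 0.3
turn share [0.0008 0.0005 0.0016]
```

```bash

python3 -m pendant '[[1,[0.001,-0.02,0.0005],[0,0,0]],[1,[0,-0.02,0.0015],[0,0,0]],[1,[0,-0.02,0.001],[0,0,0]]]'
python3 -c "
from h import *
go([630,11.5,37.8],14.9)"
```

```text
time_s: 4.95
tcp_pos: [636.1, 12.6, 37.9]
eef_rot: [0.609, 0.793, 0.001, 0.001]
force: [1.2, 0.1, 1.0]
width: 0.3
t 4.95 tcp [636.1  12.6  37.9] d [-6.1 -1.1 -0.1] share [ 0.0016 -0.0207  0.0003] F [1.22 0.05 1.  ] w 0.3
turn share [0.0026 0.0011 0.0015]
```

```bash

python3 -m pendant '[[1,[0.001,-0.02,0],[0.003,0.001,0]],[1,[0,-0.02,0],[0,0,0]],[1,[0,-0.02,0.001],[0,0,0]]]'
python3 -m pendant '[[1,[0,-0.02,0.001],[0,0,0]],[1,[0,-0.02,0.0015],[0,0,0]]]'
python3 -c "
from h import *
go([602,4.1,37.8],14.9)"
```

```text
time_s: 5.25
tcp_pos: [617.7, 8.1, 38.0]
eef_rot: [0.609, 0.793, 0.0, 0.0]
force: [-0.3, 1.1, 7.4]
width: 0.7
time_s: 5.45
tcp_pos: [605.7, 5.0, 38.1]
eef_rot: [0.609, 0.793, 0.001, 0.001]
force: [0.1, 1.1, 4.5]
width: 0.3
t 5.45 tcp [605.7   5.   38.1] d [-3.7 -0.9 -0.3] share [ 0.0004 -0.0126  0.0009] F [0.07 1.15 4.54] w 0.3
turn share [0.0034 0.0003 0.0012]
```

Before wheel 4, a quick check that wheel 1 turned.

```bash
python3 - <<'E'
from cell import ctrl
import cv2,numpy as np
c=ctrl.camera("scene")["image"][:,:,::-1];a=cv2.imread("pics/scene0.png")
f=lambda i:cv2.resize(np.ascontiguousarray(i[190:325,270:385]),None,fx=3.4,fy=3.4,interpolation=cv2.INTER_CUBIC)
cv2.imwrite("pics/s1.png",np.hstack([f(a),f(c)]))
E
```

```text
(no output)
```

View pics/s1.png

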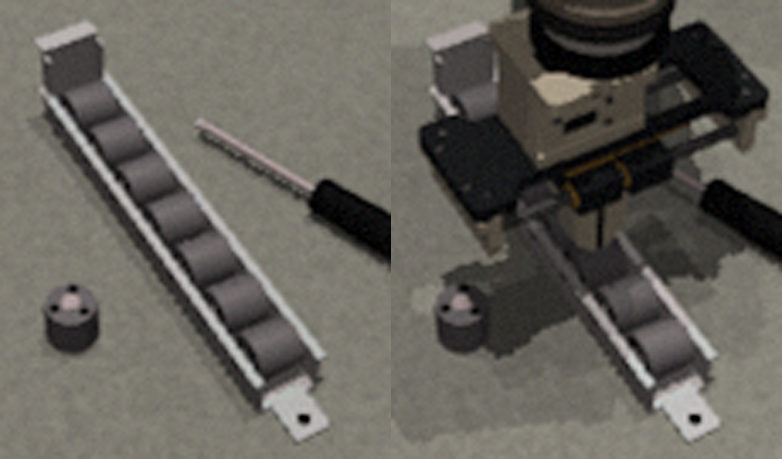

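The wheels carry no readable marks, the rail hasn't shifted, and wheel 1 had at least 11 mm of loaded contact travel (about 0.67 rad or more). I'll continue.

```bash

python3 -m pendant '[[1,[0.001,-0.02,0.001],[0.003,0,0]],[1,[0,-0.02,0],[0,0,0]]]'
python3 -m pendant '[[1,[0,-0.02,0],[0,0,0]],[1,[0,-0.02,0.0005],[0,0,0]]]'
python3 -c "
from h import *
go([574.7,-3.2,37.8],14.9)"
```

```text
time_s: 5.7
tcp_pos: [592.0, 1.6, 37.3]
eef_rot: [0.609, 0.793, -0.001, -0.0]
force: [-0.5, -0.0, -1.5]
width: 0.7
time_s: 5.9
tcp_pos: [580.4, -1.6, 38.0]
eef_rot: [0.609, 0.793, 0.0, 0.001]
force: [-0.8, 1.7, 7.8]
width: 0.9
t 5.9 tcp [580.4  -1.6  38. ] d [-5.7 -1.6 -0.2] share [-0.0004 -0.0198  0.0007] F [-0.76  1.71  7.75] w 0.9
turn share [0.0015 0.0006 0.0009]
```

```bash

python3 -m pendant '[[1,[0,-0.02,0.0015],[0,0,0]],[1,[0,-0.02,0.001],[0,0,0]],[1,[0,-0.02,0],[0,0,0]]]'
python3 -m pendant '[[1,[0,-0.02,-0.001],[0,0,0]],[1,[0,-0.02,0],[0,0,0]],[1,[0,-0.01,0.001],[0,0,0]]]'
python3 -c "
from h import *
go([538,-13,37.8],14.9)"
```

```text
time_s: 6.2
tcp_pos: [561.7, -6.4, 38.0]
eef_rot: [0.609, 0.793, 0.001, 0.001]
force: [-0.9, 0.4, 0.8]
width: 0.5
time_s: 6.5
tcp_pos: [545.5, -10.7, 38.0]
eef_rot: [0.609, 0.793, 0.001, 0.001]
force: [0.1, 2.9, 8.4]
width: 0.6
t 6.5 tcp [545.5 -10.7  38. ] d [-7.5 -2.3 -0.2] share [-0.0009 -0.0261  0.0005] F [0.05 2.89 8.4 ] w 0.6
turn share [0.0031 0.0004 0.0002]
```

```bash

python3 -m pendant '[[1,[0,-0.02,0.001],[0.002,0,0]],[1,[0,-0.02,0.001],[0,0,0]],[1,[0,-0.02,0.001],[0,0,0]]]'
python3 -m pendant '[[1,[0,-0.02,-0.001],[0,0,0]],[1,[0,-0.02,0],[0,0,0]],[1,[0,-0.02,0],[0,0,0]]]'
python3 -c "
from h import *
go([501.3,-22.7,37.8],14.9)"
```

```text
time_s: 6.8
tcp_pos: [527.5, -15.5, 37.9]
eef_rot: [0.609, 0.793, 0.001, 0.001]
force: [0.1, 0.3, 3.7]
width: 0.4
time_s: 7.1
tcp_pos: [508.4, -20.6, 38.0]
eef_rot: [0.61, 0.793, 0.001, 0.001]
force: [0.1, 2.2, 10.2]
width: 0.7
t 7.1 tcp [508.4 -20.6  38. ] d [-7.1 -2.1 -0.2] share [-0.0008 -0.0246  0.0004] F [ 0.14  2.2  10.21] w 0.7
turn share [ 0.0035  0.0007 -0.0002]
```

```bash

python3 -m pendant '[[1,[0,-0.02,0.001],[0.002,0,0]],[1,[0,-0.02,0.001],[0,0,0]],[1,[0,-0.02,0.001],[0,0,0]]]'
python3 -m pendant '[[1,[0,-0.02,-0.001],[0,0,0]],[1,[0,-0.02,0],[0,0,0]],[1,[0,-0.02,0],[0,0,0]]]'
python3 -c "
from h import *
go([464.5,-32.5,37.8],14.9)"
```

```text
time_s: 7.4
tcp_pos: [490.1, -25.3, 38.0]
eef_rot: [0.61, 0.793, 0.001, 0.001]
force: [-0.6, 0.4, 2.1]
width: 0.7
time_s: 7.7
tcp_pos: [471.0, -30.4, 38.0]
eef_rot: [0.61, 0.793, 0.001, 0.001]
force: [-0.0, 1.9, 8.6]
width: 0.5
t 7.7 tcp [471.  -30.4  38. ] d [-6.5 -2.1 -0.2] share [-0.0012 -0.0226  0.0005] F [-0.04  1.89  8.55] w 0.5
turn share [ 0.0033  0.0007 -0.0008]
```

```bash

python3 -m pendant '[[1,[0,-0.018,0.001],[0.002,0,0]],[1,[0,-0.018,0.001],[0,0,0]]]'
python3 -m pendant '[[1,[0,-0.008,0.001],[0,0,0]]]'
python3 -m pendant '[[1,[0,0,-0.03],[0,0,0]],[1,[0,0,-0.1],[0,0,0]],[1,[0,0,-0.1],[0,0,0]],[1,[0,0,-0.1],[0,0,0]]]'
```

```text
time_s: 7.9
tcp_pos: [460.0, -33.3, 38.0]
eef_rot: [0.61, 0.792, 0.001, 0.001]
force: [0.1, 1.3, 5.8]
width: 0.5
time_s: 8.0
tcp_pos: [457.3, -34.0, 38.1]
eef_rot: [0.61, 0.792, 0.001, 0.001]
force: [0.3, 2.2, 4.2]
width: 0.2
time_s: 8.4
tcp_pos: [452.7, -33.9, 137.2]
eef_rot: [0.61, 0.792, -0.002, -0.004]
force: [0.4, 0.2, -0.9]
width: 0.4
```

```bash

python3 -m pendant '[[1,[-0.03,0,-0.12],[0,0,0]],[1,[-0.1,0,-0.1],[0,0,0]],[1,[-0.16,0,-0.02],[0,0,0]],[1,[-0.16,0,0],[0,0,0]],[1,[-0.16,0,0],[0,0,0]]]'
python3 -m pendant '[[1,[-0.16,0,-0.01],[0,0,0]],[1,[-0.16,0,0],[0,0,0]],[1,[0,0,0],[0,0,0]],[1,[0,0,0],[0,0,0]]]'
python3 - <<'E'
from cell import ctrl
import cv2,numpy as np
c=ctrl.camera("top")["image"][:,:,::-1];a=cv2.imread("pics/top0.png")
f=lambda i:cv2.resize(np.ascontiguousarray(i[185:325,255:385]),None,fx=3,fy=3,interpolation=cv2.INTER_CUBIC)
cv2.imwrite("pics/t2.png",np.hstack([f(a),f(c)]))
cv2.imwrite("pics/t2full.png",c)
E
```

```text
time_s: 8.9
tcp_pos: [501.1, -211.9, 219.8]
eef_rot: [0.607, 0.795, -0.0, 0.0]
force: [0.7, 0.9, -0.8]
width: 0.3
time_s: 9.3
tcp_pos: [525.6, -314.6, 223.0]
eef_rot: [0.609, 0.793, -0.001, 0.0]
force: [-0.2, -0.6, -0.1]
width: 0.7
```

View pics/t2.png

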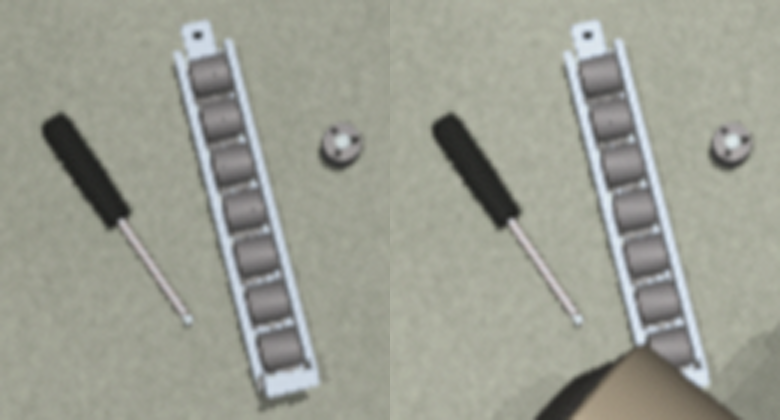

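View pics/t2full.png

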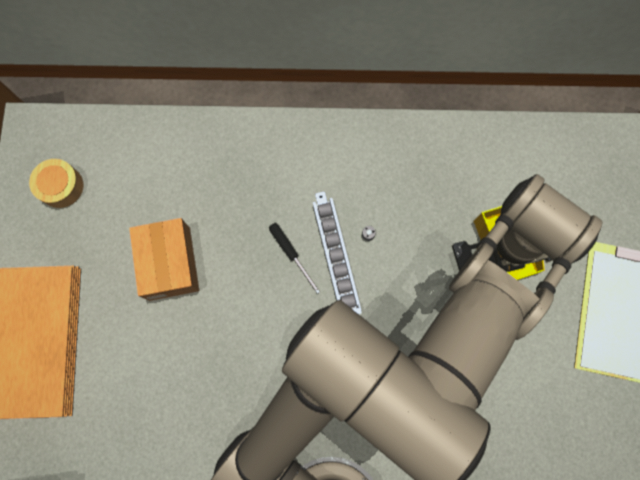

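The tongue (at 320,198), rail, screwdriver, spare wheel and carton are where they started. The gripper is at z 223, well above the 80 mm bin. I'm handing the job in.

```bash
python3 -c "
from cell import ctrl
ctrl.close_job();print(ctrl.get_obs()['time_s'])"
```

```text
the job is handed in; nothing more can be done
the job is handed in; nothing more can be done
```

I ran the closed fingertips once along the tops of all seven wheels, from the loading end to the end stop, then lifted clear and handed the job in at about 9.4 s. The hand-in gave no verdict.

- **Force:** the wrist force readings I took during the sweep peaked at about 10 N, against the 25 N limit. They come at the end of each short move, so a brief higher peak would not show.
- **Wheel turn:** this is worked out from how far the fingertips travelled in contact, not seen, because the wheels have no readable marks in the pictures. Wheel 1 comes to at least about 0.67 rad, and the others to about 1 rad or more.
- **Positions:** in the last top picture, compared by eye with the first, the visible rail, screwdriver, spare wheel and carton had not moved. The arm hid the end stop and part of the stock bin, so I could not check those directly. The gripper ended about 140 mm above the bin, touching nothing.

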